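# Snap the sample rack into the shaker dock

### The arm

A 6-joint arm with a two-finger parallel gripper is mounted at the origin on the work surface. World frame = base frame: x ahead of the robot, y to its left, z up, the work surface at z = 0. Lengths are in mm, angles in degrees, forces in N, time in s.
With the tool pointing down it reaches from about 200 to 875 mm from the base axis. Payload 3.4 kg.
Tool frame: the origin (TCP) lies on the centre line of the jaws, within the pads' length; the fingertips stand 25 mm ahead of it and the grasp point (between the pads) lies 6 mm ahead of it (ctrl.tips_ahead is the distance from the TCP to the fingertips, in mm); y points along the fingers, z is the direction in which the jaws open and shut, and the axes are right-handed (so a half turn about y gives the same grasp; the last joint's range is limited). The gripper opens to 94 mm and grips with 3 to 60 N. Pads are 16 mm wide; open, the fingers measure 119 mm over their backs; the gripper's body (75 mm by 177 mm) begins 78 mm behind the grasp point.
Start: joints at [-73.052, 15.808, 86.224, -0, 77.962, -6.933], TCP at [232.784, -525.808, 230.493] pointing down, gripper open.
Joint ranges: [-165.64, 165.64], [-43.16, 119.46], [12.63, 154.43], [-67.54, 247.53], [6.08, 155.33], [-154.97, 154.97]. Speed limits (degrees/s): [147.25, 147.25, 180, 180, 180, 180].

### API

Orientations are given as a 3x3 rotation matrix whose columns are the frame's x, y, z axes.
In Python, from station import ctrl, eyes gives the robot as it stands.
- The arm moves only by the shell command python3 -m creep 'ROWS'. ROWS is a JSON object of lists of equal length, an entry for each row: "hand": the finger opening in m, from 0 to 0.094; "xyz": the shift along the tool's x, y, z in m, a list of three; "twist": the turn about the tool's y in degrees. A call has exactly 8 rows; each row is the pose to reach, as a shift and turn from the pose commanded when the call began, along the tool's axes at that moment; what a row does not reach only later rows make up. A row lasts 1/10 s, in which the tool goes at most 50 mm and 8.59 degrees, less where a joint would pass 70% of its speed; a pose out of reach is approached as far as the arm can. A call with a gripper value outside its range is refused whole. The fingers move at their own pace and stop on an object; the grip force is fixed at half the most. Time passes only in rows, so rows that repeat a pose let the fingers close, or fill a call up. It gives the time, the measured TCP pose, the force and the opening at its end, in the units of the state.
- ctrl.sense(): the state, without advancing time (a new reading comes with each control period).
- eyes.get_image(name): name is "scene" or "top"; returns a dict with "img" (420x560x3 uint8, red, green, blue), "mtx" (3x3 intrinsics, pixels), "k1" (the pictures are not rectified: a ray, as slopes to the right and down, at radius r is drawn at 1 + k1 r^2 times it, then the intrinsics apply), "camera_from_world" (4x4, takes a point from world to camera coordinates). Camera axes: x right, y up, looking along -z (the intrinsics and any distortion apply to the point x, -y, -z); pixel columns grow to the right and rows downward; lengths in mm; the calibration is good to about 2 mm. A picture is of the moment at which its call begins. There is no depth.
- ctrl.sign_off(): hands the job in, once; it reports no verdict.
The state is a dict: "time": time; "qpos": joint angles; "dq": joint speeds; "effort": joint torques, N m; "ee_pos": TCP position; "eef_rot": TCP orientation; "contact_force": force on the tool from outside, world axes, zero at the start; "ft_torque": the same for the moment, N m; "grip_width": finger opening in mm.
Only numpy, scipy, OpenCV 4.12 (cv2) and the standard library are available. Lean on these libraries where they do the work, as an engineer would, in place of code of your own. Each camera call takes 0.05 s, during which the arm holds its last target.

### The job

Slide the two-jar sample rack with the grip bar into the dock on top of the bench shaker: set it flat on the shaker's platform in front of the open mouth and push it in under the rail lips, so that its side swings the spring catch out, until it is fully home and the catch has snapped back in behind it. Keep the rack upright, let go of it, and leave the other things on the bench and on the shaker where they are.

Things in the scene. Friction and masses are not known exactly. Their poses are not given: they have to be found in the camera images.
- rack_centre (a point): Loose sample rack, grey plastic, about 0.4 kg, two capped jars fixed in it; point at its centre, 47.5 mm above its underside. Own axes: x along its length, y across, z up. Base plate 110 (x) x 80 (y) x 12 mm, square ends; above that at most 46 mm wide; jar tops 57.5 mm above the underside. Same either way round: either end may go in first. It starts standing on the table.
- rack_bar (a point): Centre of the rack's grip bar, 80 mm above the rack's underside, straight over its centre. The bar lies along the rack's x, 60 mm long, 14 mm thick (y), from 65 to 95 mm above the underside. Axes as the rack's.
- dock_home (a point): Where the middle of the rack's underside is when home, on the bench shaker's platform surface. Shaker: fixed white box, 340 x 240 mm, platform 85 mm above the table. Axes: x = slide-in direction, z up, y to the catch's side. Rails 86 mm apart inside (y = +-43), 19.5 mm high; their lips, 15.5 mm above the platform, reach in to y = +-31 from x = -31.5 mm to the stop: slide in, do not lower in.
- dock_mouth (a point): On the platform, 190 mm before dock_home on the slide line, same axes: where the middle of the rack's underside can be set down, free of catch and rails (its rear end then stands 26.5 mm inside the platform's edge). The rail on the -y side starts 89 mm further in; a flare before it opens outwards from there, to 38 mm from this point along x.
- dock_stop (a point): Foot of the end stop's face (30 mm high wall), 57.5 mm beyond dock_home, same axes. A rack pushed against it has its middle 2.5 mm beyond dock_home; the catch can snap in once the rack's middle is past 2.5 mm short of dock_home.
- catch (a joint): Spring catch of the dock: steel finger 70 mm long, 6 mm thick, 15 mm high, on a vertical pin at x = -127.5, y = +51.5 mm of dock_home, pointing in along the slide and inwards. Angle in rad: 0 = sprung in (at rest, also behind the home rack); grows as the rack's side pushes it out, 0.09 to 0.18 while the rack goes by. 3 to 5 N at its tip; sliding the rack past takes up to about 10 N.
- catch_tip (a point): Middle of the catch finger's free end, 9 mm above the platform; at rest at x = -60, y = +33 mm of dock_home, so it stands 9 mm into the rack's path.
- tray: White open tray, 125 x 85 x 28 mm, with four small jars standing in it, no grip bar; origin under its centre. A bystander: leave it where it is.
- jar_on_shaker: Small amber jar with white cap, 38 mm across, 42 mm high, standing on the shaker's platform beside the rail on the side away from the catch; origin under its centre. A bystander: leave it where it is.
- jar_big: Large white jar, 72 mm across, 85 mm high, right part of the bench; origin under its centre. A bystander: leave it where it is.
- amber: Amber bottle, 64 mm across, 130 mm high, right part of the bench; origin under its centre. A bystander: leave it where it is.
- beaker: Glass beaker, 80 mm across, 100 mm high, beyond the shaker; origin under its centre. A bystander: leave it where it is.
- jar_mid: Amber jar with white cap, 56 mm across, 70 mm high, left part of the bench; origin under its centre. A bystander: leave it where it is.
- pump: Clear pump bottle, 48 mm across, 147 mm high, left part of the bench; origin under its centre. A bystander: leave it where it is.

How it is judged:
By the outcome, as a careful person would: the job done as asked, in the order asked, and still so for the second after the job is handed in, with the robot touching nothing.
It also fails if it takes over 48 s, if anything falls off the work surface, if the arm or the gripper's body presses on something with over 40 N, if the wrist force passes 120 N, or if a joint passes its speed limit or range.

## Working session

There is one attempt and no reset: what is moved stays moved. The work goes in short steps, Python scripts to look and compute and a shell command to move; the robot and the scene stay as the last step left them, time stands still between calls to the robot, and variables do not carry over. Pictures are saved under pics/ and viewed, and the job is handed in when it is done.

```bash
ls; mkdir -p pics; python3 - <<'E'
from station import ctrl, eyes
import cv2,numpy as np
s=ctrl.sense(); print(s['time'],s['ee_pos'],s['eef_rot'],s['grip_width'])
for n in ('scene','top'):
    d=eyes.get_image(n); np.savez(f'pics/{n}0.npz',**d)
    cv2.imwrite(f'pics/{n}0.png',d['img'][:,:,::-1]); print(n,d['mtx'],d['k1'],d['camera_from_world'])
E
```

```text
pics
0.0 [ 232.59212722 -525.29215525  229.64179217] [[-9.14413198e-01 -5.48094005e-04  4.04781672e-01]
 [-4.04782004e-01  1.68178476e-03 -9.14411669e-01]
 [-1.79572092e-04 -9.99998436e-01 -1.75970477e-03]] 94.08327882806795
scene [[471.17360031   0.         279.38095185]
 [  0.         471.17360031 219.75250307]
 [  0.           0.           1.        ]] 0.05689123877025761 [[-3.51744080e-01  9.36090494e-01 -3.26956631e-03  2.22312250e+02]
 [-7.57216923e-01 -2.82473807e-01  5.88923662e-01  3.87125928e+02]
 [ 5.50362275e-01  2.09626183e-01  8.08182052e-01 -1.67872571e+03]
 [ 0.00000000e+00  0.00000000e+00  0.00000000e+00  1.00000000e+00]]
top [[504.84313246   0.         278.12681366]
 [  0.         504.84313246 209.61082102]
 [  0.           0.           1.        ]] -0.11805601681375467 [[-1.08289675e-02 -9.99816452e-01  1.58049586e-02 -8.47100748e+00]
 [ 9.92311453e-01 -8.79615572e-03  1.23452859e-01 -5.94999870e+02]
 [-1.23291176e-01  1.70203084e-02  9.92224569e-01 -1.52675512e+03]
 [ 0.00000000e+00  0.00000000e+00  0.00000000e+00  1.00000000e+00]]
```

View pics/scene0.png

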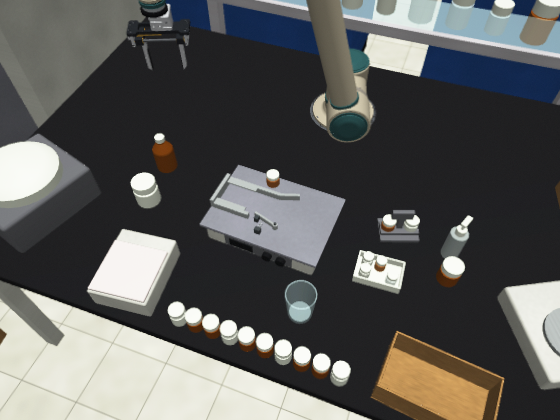

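View pics/top0.png

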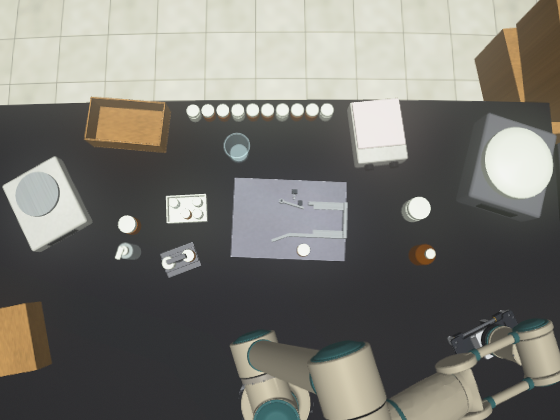

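The scene picture shows the rack near (399,226), with the shaker around (275,217). In the top picture the rack is at (180,260). The dock opens to the left, its stop is near (345,220), and the catch is near (290,203). I'll enlarge both.

```bash
cat > h.py <<'E'
import numpy as np,cv2
from scipy.optimize import brentq
def load(f):return dict(np.load(f))
def px(d,P):
    P=np.atleast_2d(np.asarray(P,float)); C=d['camera_from_world']; c=P@C[:3,:3].T+C[:3,3]
    s=np.c_[c[:,0],-c[:,1]]/-c[:,2:3]; r2=(s**2).sum(1,keepdims=True); s=s*(1+float(d['k1'])*r2)
    return s@d['mtx'][:2,:2].T+d['mtx'][:2,2]
def ray(d,uv):
    uv=np.atleast_2d(np.asarray(uv,float)); K=d['mtx']
    s=cv2.undistortPoints(uv.reshape(-1,1,2),K,np.array([float(d['k1']),0,0,0.])).reshape(-1,2)
    C=d['camera_from_world'];R=C[:3,:3]
    return -R.T@C[:3,3], np.c_[s[:,0],-s[:,1],-np.ones(len(s))]@R
def onz(d,uv,z):
    o,v=ray(d,uv); return o+v*((z-o[2])/v[:,2])[:,None]
def tri(ds,uvs):
    A=np.zeros((3,3));b=np.zeros(3);L=[]
    for d,u in zip(ds,uvs):
        o,v=ray(d,u);v=v[0]/np.linalg.norm(v[0]);M=np.eye(3)-np.outer(v,v);A+=M;b+=M@o;L.append((o,M))
    p=np.linalg.solve(A,b); return p,[np.linalg.norm(M@(p-o)) for o,M in L]
def crop(d,x0,y0,x1,y1,k,f):
    im=cv2.resize(d['img'][y0:y1,x0:x1,::-1],None,fx=k,fy=k,interpolation=cv2.INTER_CUBIC)
    for x in range((x0+9)//10*10,x1,10):
        cv2.line(im,((x-x0)*k,0),((x-x0)*k,6 if x%50 else 14),(0,255,255),1)
        if x%20==0: cv2.putText(im,str(x),((x-x0)*k,18),0,.35,(0,255,255),1)
    for y in range((y0+9)//10*10,y1,10):
        cv2.line(im,(0,(y-y0)*k),(6,(y-y0)*k),(0,255,255),1)
        if y%20==0: cv2.putText(im,str(y),(8,(y-y0)*k+4),0,.35,(0,255,255),1)
    cv2.imwrite(f,im)
E
python3 - <<'E'
from h import *
t=load('pics/top0.npz');s=load('pics/scene0.npz')
crop(t,155,170,355,280,4,'pics/c1.png'); crop(s,195,160,425,290,3,'pics/c2.png')
crop(t,150,235,215,285,10,'pics/c3.png')
crop(s,370,200,430,250,10,'pics/c4.png')
E
```

```text
(no output)
```

View pics/c1.png

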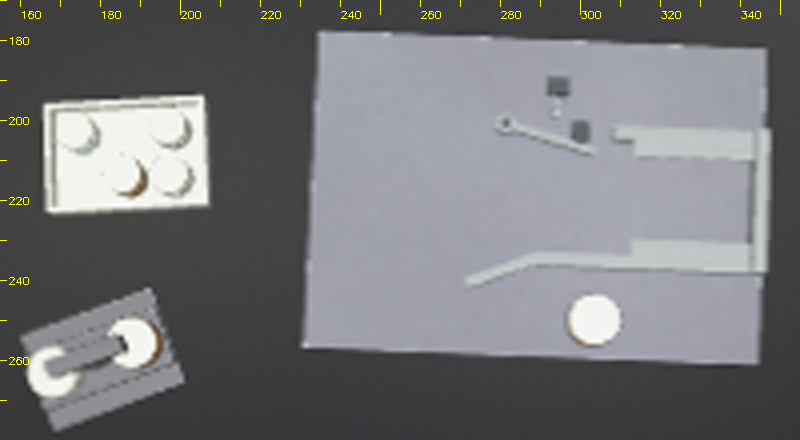

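View pics/c2.png

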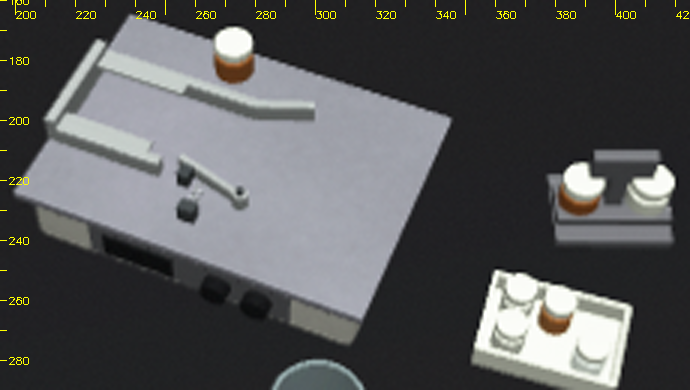

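View pics/c3.png

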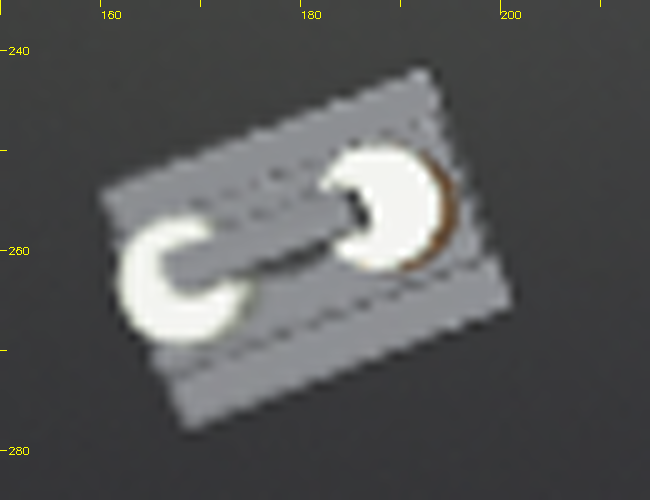

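View pics/c4.png

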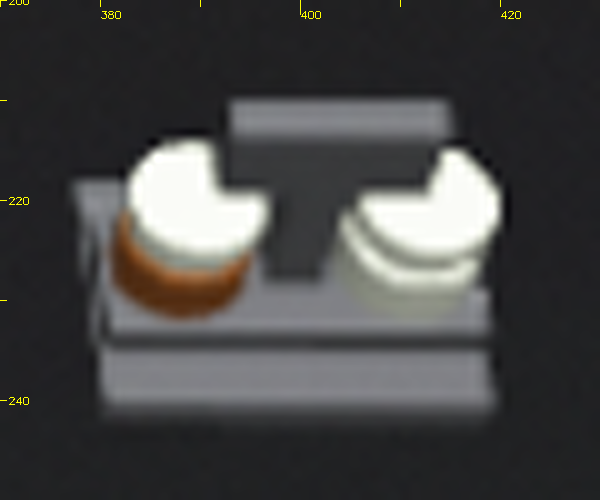

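```bash
python3 - <<'E'
from h import *
t=load('pics/top0.npz');s=load('pics/scene0.npz')
im=t['img'].astype(np.uint8)
g=cv2.cvtColor(im,cv2.COLOR_RGB2GRAY)
# rack plate (top): bright
def fit(mask,z,d):
    cs,_=cv2.findContours(mask.astype(np.uint8),cv2.RETR_EXTERNAL,cv2.CHAIN_APPROX_NONE)
    c=max(cs,key=cv2.contourArea).reshape(-1,2).astype(float)
    P=onz(d,c,z)[:,:2].astype(np.float32); r=cv2.minAreaRect(P); return r,cv2.boxPoints(r),cv2.contourArea(c.astype(np.int32))
k=8
def up(x0,y0,x1,y1): # upsampled grey, coords mapping
    return cv2.resize(g[y0:y1,x0:x1],None,fx=k,fy=k,interpolation=cv2.INTER_CUBIC)
def fitup(d,gr,x0,y0,x1,y1,th,z):
    u=cv2.resize(gr[y0:y1,x0:x1],None,fx=k,fy=k,interpolation=cv2.INTER_CUBIC)
    m=(u>th).astype(np.uint8); cs,_=cv2.findContours(m,cv2.RETR_EXTERNAL,cv2.CHAIN_APPROX_NONE)
    c=max(cs,key=cv2.contourArea).reshape(-1,2).astype(float)
    c=(c+.5)/k-.5+[x0,y0]
    P=onz(d,c,z)[:,:2].astype(np.float32); r=cv2.minAreaRect(P); print(z,r); print(cv2.boxPoints(r)); return c
fitup(t,g,150,235,215,285,97,12)
fitup(t,g,150,235,215,285,97,6)
fitup(t,g,222,165,362,275,108,85)
print(g[255:262,150:165],g[220,225:240])
C=t['camera_from_world'];print('topcam',-C[:3,:3].T@C[:3,3]);C=s['camera_from_world'];print(-C[:3,:3].T@C[:3,3])
E
```

```text
12 ((443.84381103515625, 295.1181640625), (80.9972915649414, 116.67122650146484), 20.196767807006836)
[[385.69522 335.88492]
 [425.97543 226.3875 ]
 [501.9924  254.35141]
 [461.7122  363.84882]]
6 ((444.0027160644531, 296.1946105957031), (81.30554962158203, 117.11526489257812), 20.196781158447266)
[[385.6328  337.1165 ]
 [426.06635 227.20236]
 [502.37262 255.27274]
 [461.9391  365.18686]]
85 ((561.3651123046875, -47.50860595703125), (346.7188720703125, 241.26527404785156), 87.16636657714844)
[[ 432.30975 -214.69246]
 [ 673.28    -226.61967]
 [ 690.4205   119.67525]
 [ 449.4502   131.60246]]
[[ 60  59  60  60  60  60  60  61  60  61 103 137 141 142 142]
 [ 59  60  60  61  60  60  60  61  60  61  72 118 142 142 139]
 [ 60  59  59  60  59  60  59  60  60  61  60 106 136 143 158]
 [ 60  59  59  58  60  60  60  60  59  59  60  85 117 171 228]
 [ 59  59  59  60  61  60  60  60  59  60  59 105 157 227 243]
 [ 58  59  58  58  59  59  59  60  59  59  59  74 192 240 243]
 [ 59  59  58  59  60  59  59  59  58  59  59  68 210 243 243]] [ 69  69  69  68  69  68  67 110 162 162 162 162 161 161 162]
topcam [ 402.09801894   12.28267885 1588.47225611]
[1295.24262468  253.15341384 1129.45523771]
```

```bash
cat >> h.py <<'E'
from scipy.ndimage import map_coordinates
def edge(d,a,b,w=3,n=25,trim=.08):
    """subpixel edge near segment a-b: max-gradient centroid on perpendicular profiles; returns refined endpoints"""
    g=cv2.cvtColor(d['img'],cv2.COLOR_RGB2GRAY).astype(float)
    a=np.array(a,float);b=np.array(b,float);t=(b-a)/np.linalg.norm(b-a);nn=np.array([-t[1],t[0]])
    q=np.linspace(-w,w,12*w+1);pts=[]
    for f in np.linspace(trim,1-trim,n):
        p=a+f*(b-a);xy=p+q[:,None]*nn
        v=map_coordinates(g,[xy[:,1],xy[:,0]],order=1);gr=np.abs(np.gradient(v));gr[gr<.5*gr.max()]=0
        i=gr.argmax();m=np.abs(np.arange(len(q))-i)<=9;pts.append(p+nn*(q[m]*gr[m]).sum()/gr[m].sum())
    pts=np.array(pts,np.float32);vx,vy,x,y=cv2.fitLine(pts,cv2.DIST_HUBER,0,.01,.01).ravel()
    l=np.array([vx,vy]);o=np.array([x,y]);res=np.abs((pts-o)@np.array([-vy,vx]))
    return o+l*((a-o)@l),o+l*((b-o)@l),np.median(res)
def seg(d,a,b,z,**k):
    p,q,r=edge(d,a,b,**k);P=onz(d,[p,q],z)[:,:2];return P,p,q,r
def line(P): # unit dir, point
    t=P[1]-P[0];return P[0],t/np.linalg.norm(t)
def meet(P,Q):
    p,u=line(P);q,v=line(Q);s=np.linalg.solve(np.c_[u,-v],q-p);return p+u*s[0]
E
python3 - <<'E'
from h import *
t=load('pics/top0.npz');s=load('pics/scene0.npz')
print('rack top')
E={}
for n,a,b,z in [('far',(160.5,254),(192,242),12),('right',(193,243),(201,265),6),('near',(169,277.8),(201,265.8),6),('left1',(160.2,255),(162,259),12),('left2',(165.5,271),(168.5,277),6)]:
    P,p,q,r=seg(t,a,b,z,w=2);E[n]=P;print(n,p,q,round(r,2),P.round(1).tolist(),np.degrees(np.arctan2(*(P[1]-P[0])[::-1])).round(2))
L=np.array([E['left1'].mean(0),E['left2'].mean(0)])
c=[meet(E['far'],L),meet(E['far'],E['right']),meet(E['near'],E['right']),meet(E['near'],L)]
print(np.round(c,1),np.mean(c,0),np.linalg.norm(np.diff(c+[c[0]],axis=0),axis=1))
print('bar scene z95')
B=[]
for a,b in [((394,210),(414,210)),((394,213.7),(414,213.7))]:
    P,p,q,r=seg(s,a,b,95,w=2);B.append(P);print(p,q,r,P.round(1).tolist(),np.degrees(np.arctan2(*(P[1]-P[0])[::-1])))
for a,b in [((393,210.5),(393,213)),((415,210.5),(415,213))]:
    P,p,q,r=seg(s,a,b,95,w=2);B.append(P);print(p,q,r,P.round(1).tolist())
c=[meet(B[0],B[2]),meet(B[0],B[3]),meet(B[1],B[3]),meet(B[1],B[2])]
print(np.round(c,1),np.mean(c,0),np.linalg.norm(np.diff(c+[c[0]],axis=0),axis=1))
E
```

```text
rack top
far [160.24595909 253.32021972] [191.82076171 241.52038253] 0.12 [[463.6, 355.2], [499.9, 256.2]] -69.89
right [192.01704892 243.39452404] [200.7319624  265.10758194] 0.35 [[494.3, 256.4], [426.3, 228.7]] -157.8
near [168.80500568 277.29013584] [200.72551526 265.08229159] 0.12 [[388.9, 328.6], [426.4, 228.7]] -69.47
left1 [160.23260967 254.9885863 ] [161.67630611 259.11329654] 0.04 [[458.4, 355.1], [445.5, 350.4]] -159.9
left2 [165.36462747 271.0612179 ] [168.12660042 277.16885711] 0.07 [[408.4, 339.6], [389.3, 330.8]] -154.99
[[463.1 356.5]
 [499.1 258.4]
 [426.4 228.7]
 [387.8 331.6]] [444.09492566 293.77692205] [104.46322691  78.50933381 109.82706152  79.30282664]
bar scene z95
[393.99998915 209.50334964] [413.99998915 209.50291277] 0.00043062144 [[448.1, 267.7], [429.1, 318.7]] 110.40626453227563
[394.00260524 213.07045604] [414.00226191 213.153204  ] 0.015216348 [[460.2, 270.4], [441.5, 321.2]] 110.12423502538276
[392.54409434 210.50123821] [392.55088406 213.00121974] 0.009196258 [[452.8, 264.7], [461.3, 266.6]]
[414.01933372 210.93675687] [414.94845852 213.02295493] 0.09758738 [[434.0, 319.7], [440.2, 323.5]]
[[449.5 264. ]
 [429.7 317.1]
 [440.6 323.7]
 [461.5 266.7]] [445.31260167 292.88506764] [56.72679236 12.75548713 60.73366698 12.34859631]
```

```bash
python3 - <<'E'
from h import *
t=load('pics/top0.npz');s=load('pics/scene0.npz')
crop(t,265,185,350,250,9,'pics/c5.png');crop(s,205,165,310,235,7,'pics/c6.png')
E
```

```text
(no output)
```

View pics/c5.png

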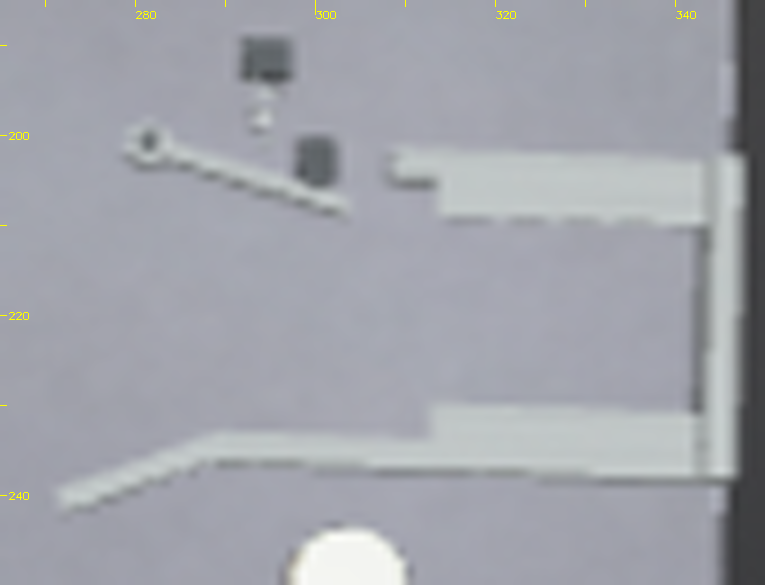

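View pics/c6.png

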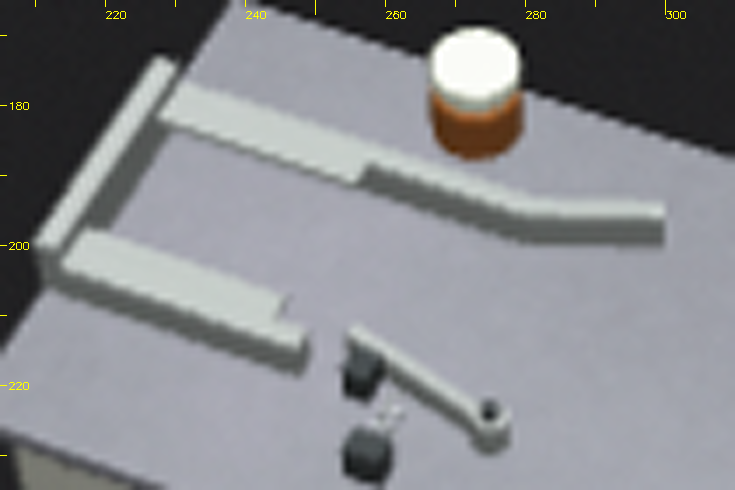

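```bash
python3 - <<'E'
from h import *
t=load('pics/top0.npz');s=load('pics/scene0.npz')
def show(lst,d):
    for n,a,b,z in lst:
        P,p,q,r=seg(d,a,b,z,w=2);ang=np.degrees(np.arctan2(*(P[1]-P[0])[::-1]));print(n,p.round(1),q.round(1),round(float(r),2),P.round(1).tolist(),ang.round(2))
print('top');show([('lip+ inner',(314,208.8),(341,209.8),104.5),('lip- inner',(313,230),(341,231),104.5),('rail- outer',(290,236.2),(338,238),104.5),('rail+ outer',(312,201.5),(341,202.8),104.5),
('stop inner top',(343.5,205),(342.3,234),115),('stop outer top',(346.8,204),(345.6,236),115),('lip+ begin',(313.3,205.5),(313.3,208.5),104.5),('lip- begin',(312.5,230.5),(312.5,233),104.5),
('plat far',(240,178),(340,182.3),85),('plat near',(240,257.5),(340,260.8),85),('plat mouth',(234.5,182),(231.8,252),85),('rail- inner',(290,233.2),(311,233.6),104.5),('catch hi',(284,201.5),(301,207),102),('catch lo',(284,203.3),(300,208.2),102)],t)
print('scene');show([('lip- inner',(228,182.5),(254,191),104.5),('rail- out top',(230,176.5),(275,192),104.5),('stop outer top',(226,173),(210.5,198),115),('rail+ outer',(213,204),(246,215.5),104.5),('lip+ inner',(220,198),(241,206),104.5),('stop inner top',(228.5,175),(213,201),115),('plat near',(255,165),(340,198),85),('plat mouth',(342,205),(320,262),85)],s)
from math import pi
# catch pin, tip
p1=onz(t,[(280.5,200.8)],102);p2=onz(s,[(273.7,224)],102);print('pin',p1,p2,tri([t,s],[(280.5,200.8),(273.7,224)]))
E
```

```text
top
lip+ inner [314.  208.4] [341.  208.8] 0.11 [[589.0, -119.7], [587.3, -200.3]] -91.27
lip- inner [313.  229.2] [341.  230.4] 0.17 [[527.4, -115.7], [522.8, -198.7]] -93.13
rail- outer [290.  235.3] [338.  237.7] 0.14 [[510.0, -47.5], [501.5, -189.2]] -93.46
rail+ outer [312.  201.2] [341.  201.9] 0.11 [[610.8, -114.2], [607.9, -200.8]] -91.92
stop inner top [343.9 205. ] [342.8 234. ] 0.16 [[597.2, -207.7], [511.3, -202.0]] 176.23
stop outer top [347.2 204. ] [346.5 236. ] 0.08 [[600.1, -217.6], [505.3, -212.8]] 177.09
lip+ begin [313.2 205.5] [313.2 208.5] 0.01 [[597.9, -117.4], [588.9, -117.2]] 178.9
lip- begin [312.2 230.5] [312.2 233. ] 0.0 [[523.4, -113.0], [516.0, -113.0]] 179.56
plat far [240.  177.3] [340.  181.4] 0.12 [[688.5, 100.7], [673.5, -202.4]] -92.83
plat near [240.  256.8] [340.  260.7] 0.14 [[448.8, 101.1], [433.9, -196.2]] -92.87
plat mouth [234.1 182. ] [230.5 251.9] 0.17 [[674.2, 118.8], [463.4, 129.3]] 177.15
rail- inner [290.4 236. ] [311.  233.3] 0.53 [[507.9, -48.4], [515.3, -109.3]] -83.07
catch hi [283.8 202.7] [301.2 206.2] 0.4 [[607.2, -30.2], [596.5
[... 299 characters left out ...]
3 173.2] [210.1 197.8] 0.05 [[503.0, -210.6], [600.9, -215.1]] -2.64
rail+ outer [213.4 202.8] [246.4 214.4] 0.04 [[606.7, -203.8], [611.6, -102.9]] 87.17
lip+ inner [220.  197.9] [241.2 205.3] 0.08 [[584.5, -194.0], [587.8, -128.4]] 87.1
stop inner top [229.1 175.4] [212.5 200.6] 0.1 [[507.8, -199.8], [607.9, -204.8]] -2.87
plat near [254.4 166.6] [339.9 198.2] 0.68 [[426.1, -156.7], [453.4, 116.4]] 84.29
plat mouth [342.5 205.2] [318.  261.1] 0.07 [[475.0, 130.2], [672.6, 121.8]] -2.44
pin [[613.14699907 -20.56097753 102.        ]] [[614.06890305 -22.66069007 102.        ]] (array([613.54108806, -21.65532109, 101.63347691]), [np.float64(1.1365596470426824), np.float64(1.1365596470426613)])
```

```bash
cat > g.py <<'E'
import sys,numpy as np
from station import ctrl
# usage: g.py x y z yaw(tool z axis)
s=ctrl.sense();p=np.array(s['ee_pos']);R=np.array(s['eef_rot'])
print('t',round(s['time'],2),'p',p.round(1),'yaw',np.degrees(np.arctan2(R[1,2],R[0,2])).round(2),'tilt',R[:,1].round(3),'F',np.round(s['contact_force'],1),'w',round(s['grip_width'],1),'q',np.round(s['qpos'],0))
if len(sys.argv)>1:
    x,y,z,w=map(float,sys.argv[1:5]);d=R.T@(np.array([x,y,z])-p)
    yaw=np.degrees(np.arctan2(R[1,2],R[0,2]));print('d(m)',(d/1000).round(4),'twist',(-((w-yaw+180)%360-180)).round(2),'dist',np.linalg.norm(d).round(1))
E
python3 g.py 444.7 293.4 190 20.2
```

```text
t 0.1 p [ 232.6 -525.4  229.7] yaw -66.12 tilt [-0.001  0.002 -1.   ] F [-1.2  0.1 -0.7] w 94.0 q [-73.  16.  86.  -0.  78.  -7.]
d(m) [-0.5254  0.0409 -0.6627] twist -86.32 dist 846.7
```

```bash
python3 -m creep '{"hand":[0.094,0.094,0.094,0.094,0.094,0.094,0.094,0.094],"xyz":[[-0.015,0,-0.019],[-0.045,0,-0.056],[-0.075,0,-0.094],[-0.105,0,-0.132],[-0.135,0,-0.169],[-0.165,0,-0.207],[-0.195,0,-0.245],[-0.225,0,-0.283]],"twist":[-2,-7,-12,-18,-24,-30,-36,-42]}'; python3 g.py 444.7 293.4 190 20.2
```

```text
time: 0.9
ee_pos: [323.8, -174.0, 230.3]
eef_rot: [[-0.406, 0.0, 0.914], [-0.914, 0.0, -0.406], [-0.0, -1.0, 0.0]]
contact_force: [0.5, 0.4, -0.4]
grip_width: 93.9
t 0.9 p [ 323.8 -174.   230.3] yaw -23.93 tilt [ 0.  0. -1.] F [ 0.5  0.4 -0.4] w 93.9 q [-39.  -3. 108.   0.  75. -15.]
d(m) [-0.4762  0.0404 -0.079 ] twist -44.13 dist 484.4
```

```bash
python3 -m creep '{"hand":[0.094,0.094,0.094,0.094,0.094,0.094,0.094,0.094],"xyz":[[-0.045,0,-0.008],[-0.092,0,-0.015],[-0.139,0,-0.023],[-0.186,0,-0.031],[-0.233,0,-0.039],[-0.28,0,-0.047],[-0.327,0,-0.054],[-0.374,0,-0.062]],"twist":[-5,-11,-17,-23,-29,-35,-40,-44]}'; python3 g.py 444.7 293.4 190 20.2
```

```text
time: 1.7
ee_pos: [420.1, 192.8, 230.2]
eef_rot: [[0.344, 0.0, 0.939], [-0.939, -0.001, 0.344], [0.0, -1.0, -0.0]]
contact_force: [1.0, -0.2, 0.7]
grip_width: 93.8
t 1.7 p [420.1 192.8 230.2] yaw 20.11 tilt [ 0.    -0.001 -1.   ] F [ 1.  -0.2  0.7] w 93.8 q [16.  6. 99. -0. 75. -4.]
d(m) [-0.086   0.0402  0.0577] twist -0.09 dist 111.1
```

```bash
python3 -m creep '{"hand":[0.08,0.07,0.06,0.06,0.06,0.06,0.06,0.06],"xyz":[[-0.035,0,0.023],[-0.07,0,0.047],[-0.086,0,0.0577],[-0.086,0.02,0.0577],[-0.086,0.045,0.0577],[-0.086,0.065,0.0577],[-0.086,0.065,0.0577],[-0.086,0.065,0.0577]],"twist":[0,0,0,0,0,0,0,0]}'; python3 g.py 444.7 293.4 88 20.2
python3 - <<'E'
from h import *
from station import eyes
for n in('scene','top'):
    d=eyes.get_image(n);np.savez(f'pics/{n}1.npz',**d)
crop(load('pics/scene1.npz'),350,170,430,250,8,'pics/d1.png')
E
```

```text
time: 2.5
ee_pos: [445.2, 290.6, 165.5]
eef_rot: [[0.34, -0.001, 0.941], [-0.941, -0.001, 0.34], [0.0, -1.0, -0.001]]
contact_force: [0.8, -0.1, 0.0]
grip_width: 60.0
t 2.5 p [445.2 290.6 165.5] yaw 19.85 tilt [-0.001 -0.001 -1.   ] F [ 0.8 -0.1  0. ] w 60.0 q [26. 15. 97. -0. 68.  6.]
d(m) [-0.0028  0.0775  0.0006] twist -0.35 dist 77.6
```

View pics/d1.png

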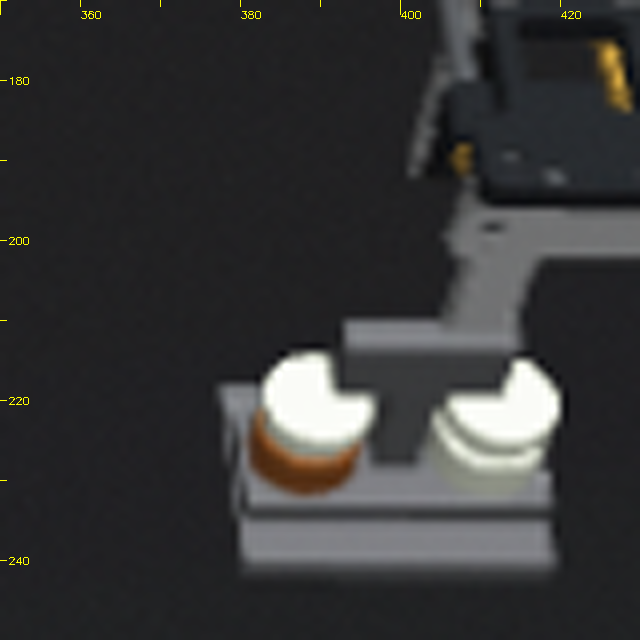

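The gripper stands above the rack. The finger nearer the camera ends near (410,210), and the bar runs from (393,210) to (414,213). I'll check that against the projection, then descend.

```bash
python3 - <<'E'
from h import *
s=load('pics/scene1.npz')
p=np.array([445.2,290.6,140.5]);z=np.array([.941,.34,0]);x=np.array([.34,-.941,0])
print(px(s,[p+z*o+x*e for o in(30,42.5) for e in(-8,8)]))
E
python3 -m creep '{"hand":[0.06,0.06,0.06,0.06,0.06,0.06,0.06,0.06],"xyz":[[-0.003,0.015,0],[-0.003,0.035,0],[-0.003,0.055,0],[-0.003,0.07,0],[-0.003,0.0775,0],[-0.003,0.0775,0],[-0.003,0.0775,0],[-0.003,0.0775,0]],"twist":[-0.35,-0.35,-0.35,-0.35,-0.35,-0.35,-0.35,-0.35]}'; python3 g.py 444.7 293.4 88 20.2
```

```text
[[410.85976441 209.70954315]
 [404.69160814 209.66391627]
 [411.58768823 213.52531105]
 [405.38186914 213.47739908]]
time: 3.4
ee_pos: [445.0, 294.4, 89.0]
eef_rot: [[0.346, 0.002, 0.938], [-0.938, 0.001, 0.346], [-0.0, -1.0, 0.002]]
contact_force: [-0.2, 0.2, -0.6]
grip_width: 60.1
t 3.4 p [445.  294.4  89. ] yaw 20.23 tilt [ 0.002  0.001 -1.   ] F [-0.2  0.2 -0.6] w 60.1 q [ 26.  19. 103.  -0.  57.   6.]
d(m) [ 0.0008  0.001  -0.0007] twist 0.03 dist 1.5
```

```bash
python3 -m creep '{"hand":[0.04,0.02,0.008,0.004,0.004,0.004,0.004,0.004],"xyz":[[0,0,0],[0,0,0],[0,0,0],[0,0,0],[0,0,0],[0,0,0],[0,0,0],[0,0,0]],"twist":[0,0,0,0,0,0,0,0]}'; python3 g.py 566 43.6 230 -2.85
python3 - <<'E'
from h import *
from station import eyes
for n in('scene','top'):
    d=eyes.get_image(n);np.savez(f'pics/{n}2.npz',**d)
crop(load('pics/scene2.npz'),360,180,430,250,8,'pics/d2.png')
E
```

```text
time: 4.2
ee_pos: [444.2, 294.1, 87.9]
eef_rot: [[0.346, 0.0, 0.938], [-0.938, -0.0, 0.346], [0.0, -1.0, -0.0]]
contact_force: [-0.4, -0.4, -0.3]
grip_width: 13.8
t 4.2 p [444.2 294.1  87.9] yaw 20.23 tilt [ 0. -0. -1.] F [-0.4 -0.4 -0.3] w 13.8 q [ 26.  19. 104.  -0.  57.   6.]
d(m) [ 0.2771 -0.1421  0.0277] twist 23.08 dist 312.7
```

View pics/d2.png

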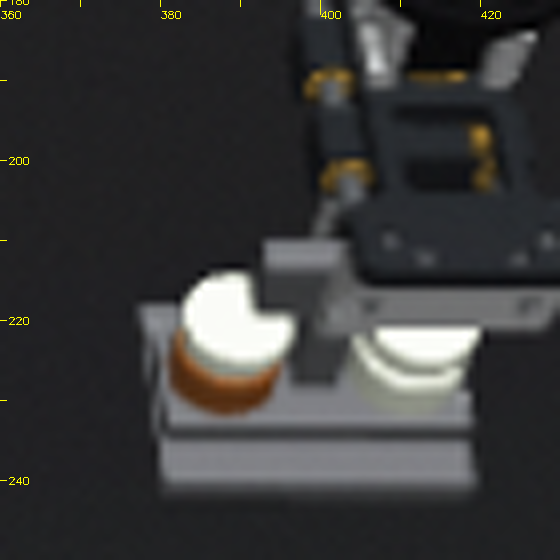

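```bash
python3 -m creep '{"hand":[0.004,0.004,0.004,0.004,0.004,0.004,0.004,0.004],"xyz":[[0,-0.005,0],[0,-0.02,0],[0,-0.045,0],[0.01,-0.075,0.001],[0.03,-0.105,0.003],[0.055,-0.13,0.005],[0.085,-0.142,0.008],[0.115,-0.142,0.0115]],"twist":[0,0,0,0,2,4,7,10]}'; python3 g.py 566 43.6 230 -2.85
```

```text
time: 5.1
ee_pos: [495.8, 189.5, 232.1]
eef_rot: [[0.176, 0.004, 0.984], [-0.984, 0.001, 0.176], [-0.0, -1.0, 0.004]]
contact_force: [-0.3, 0.3, -5.1]
grip_width: 13.6
t 5.1 p [495.8 189.5 232.1] yaw 10.15 tilt [ 0.004  0.001 -1.   ] F [-0.3  0.3 -5.1] w 13.6 q [13. 12. 91. -0. 76.  3.]
d(m) [0.156  0.0022 0.0434] twist 13.0 dist 162.0
```

```bash
python3 -m creep '{"hand":[0.004,0.004,0.004,0.004,0.004,0.004,0.004,0.004],"xyz":[[0.03,0,0.008],[0.06,0,0.0165],[0.09,0,0.025],[0.118,0.005,0.033],[0.14,0.015,0.039],[0.152,0.03,0.0425],[0.156,0.037,0.0434],[0.156,0.037,0.0434]],"twist":[2,5,8,10,12,13,13,13]}'; python3 g.py 566 43.6 175 -2.85
python3 - <<'E'
from h import *
from station import eyes
for n in('scene','top'):
    d=eyes.get_image(n);np.savez(f'pics/{n}3.npz',**d)
crop(load('pics/scene3.npz'),200,130,400,270,4,'pics/d3.png')
crop(load('pics/top3.npz'),180,150,360,280,4,'pics/d4.png')
E
```

```text
time: 5.9
ee_pos: [563.8, 44.1, 191.3]
eef_rot: [[-0.049, -0.004, 0.999], [-0.999, 0.0, -0.049], [-0.0, -1.0, -0.004]]
contact_force: [0.2, 0.1, -3.3]
grip_width: 14.1
t 5.9 p [563.8  44.1 191.3] yaw -2.8 tilt [-0.004  0.    -1.   ] F [ 0.2  0.1 -3.3] w 14.1 q [-3. 17. 91.  0. 73.  0.]
d(m) [0.0004 0.0163 0.0023] twist 0.05 dist 16.5
```

View pics/d3.png

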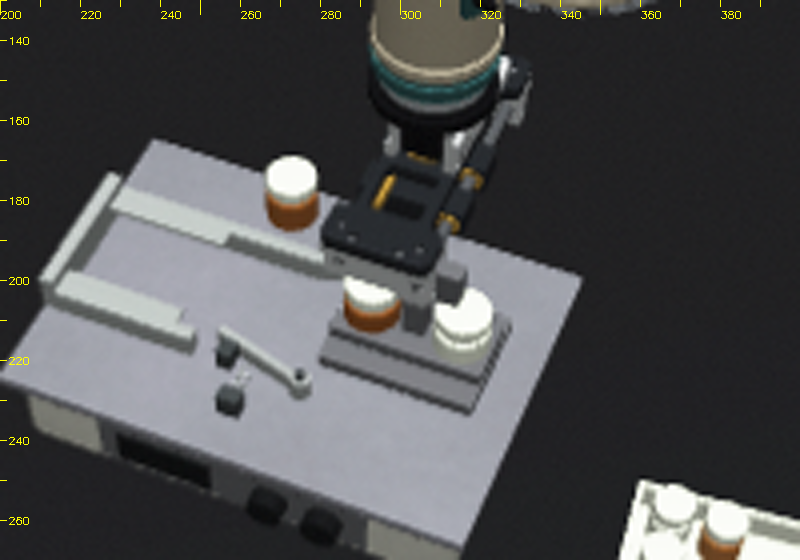

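View pics/d4.png

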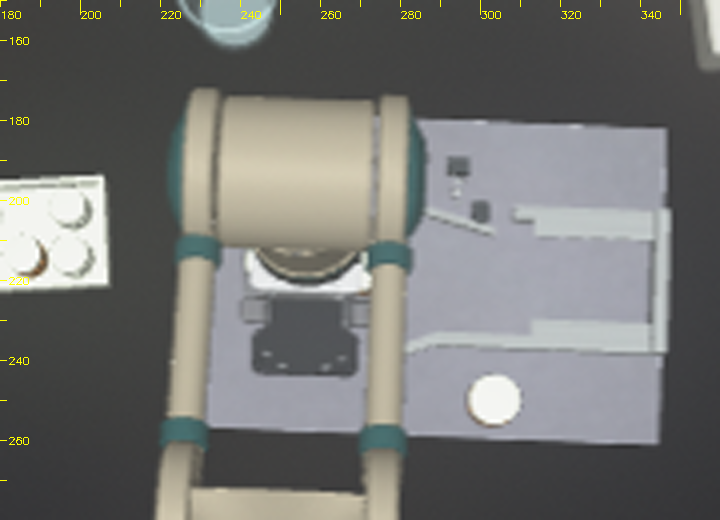

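The rack is held above the mouth. In the scene picture its plate runs from (283,221) to (318,232), clear of the flare and of the catch pin at (275,224). I'm lowering it now.

```bash
python3 -m creep '{"hand":[0.004,0.004,0.004,0.004,0.004,0.004,0.004,0.004],"xyz":[[0,0,0.001],[0,0.004,0.0023],[0,0.008,0.0023],[0,0.012,0.0023],[0,0.015,0.0023],[0,0.0155,0.0023],[0,0.0155,0.0023],[0,0.0155,0.0023]],"twist":[0,0,0,0,0,0,0,0]}'; python3 g.py 566 43.6 173 -2.85
```

```text
time: 6.8
ee_pos: [567.6, 44.2, 177.5]
eef_rot: [[-0.048, 0.0, 0.999], [-0.999, -0.0, -0.048], [0.0, -1.0, 0.0]]
contact_force: [0.2, 0.9, -4.0]
grip_width: 13.8
t 6.8 p [567.6  44.2 177.5] yaw -2.77 tilt [ 0. -0. -1.] F [ 0.2  0.9 -4. ] w 13.8 q [-3. 17. 92. -0. 71.  0.]
d(m) [ 0.0006  0.0045 -0.0015] twist 0.08 dist 4.8
```

```bash
python3 -m creep '{"hand":[0.004,0.004,0.004,0.004,0.004,0.004,0.004,0.004],"xyz":[[0,0.001,-0.001],[0,0.002,-0.0015],[0,0.003,-0.0015],[0,0.004,-0.0015],[0,0.0045,-0.0015],[0,0.0045,-0.0015],[0,0.0045,-0.0015],[0,0.0045,-0.0015]],"twist":[0,0,0,0,0,0,0,0]}'; python3 g.py 566 43.6 173 -2.85
python3 - <<'E'
from h import *
from station import ctrl,eyes
d=eyes.get_image('scene');np.savez('pics/scene4.npz',**d)
s=ctrl.sense();print(s['ee_pos'],s['contact_force'])
crop(d,200,150,340,260,5,'pics/d5.png')
E
```

```text
time: 7.6
ee_pos: [566.0, 44.3, 173.0]
eef_rot: [[-0.048, 0.0, 0.999], [-0.999, -0.0, -0.048], [0.0, -1.0, 0.0]]
contact_force: [-0.6, 0.2, -4.7]
grip_width: 13.9
t 7.6 p [566.   44.3 173. ] yaw -2.77 tilt [ 0. -0. -1.] F [-0.6  0.2 -4.7] w 13.9 q [-3. 17. 92. -0. 70.  0.]
d(m) [ 0.0007 -0.      0.    ] twist 0.08 dist 0.7
[565.986919    44.27384    172.93585659] [-0.94009695  0.09671246 -4.15190152]
```

View pics/d5.png

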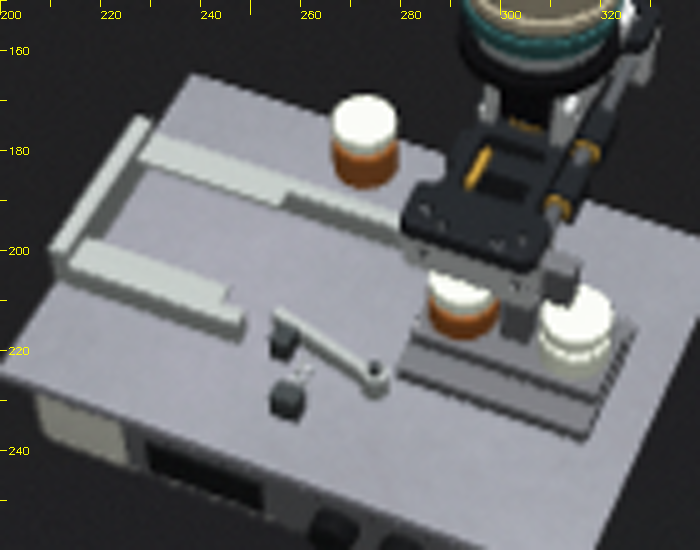

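```bash
python3 -m creep '{"hand":[0.004,0.004,0.004,0.004,0.004,0.004,0.004,0.004],"xyz":[[0,0.0005,0],[0,0.001,0],[0,0.0015,0],[0,0.002,0],[0,0.002,0],[0,0.002,0],[0,0.002,0],[0,0.002,0]],"twist":[0,0,0,0,0,0,0,0]}'; python3 g.py 566 43.6 173 -2.85
python3 - <<'E'
from h import *
from station import ctrl,eyes
d=eyes.get_image('scene');np.savez('pics/scene5.npz',**d)
s=ctrl.sense();print(s['ee_pos'],s['contact_force'])
crop(d,260,190,330,250,10,'pics/d6.png')
E
```

```text
time: 8.45
ee_pos: [566.0, 44.3, 172.9]
eef_rot: [[-0.048, 0.001, 0.999], [-0.999, -0.0, -0.048], [0.0, -1.0, 0.001]]
contact_force: [-2.6, -0.3, 8.9]
grip_width: 13.5
t 8.45 p [566.   44.3 172.9] yaw -2.77 tilt [ 0.001 -0.    -1.   ] F [-2.6 -0.3  8.9] w 13.5 q [-3. 17. 93. -0. 70.  0.]
d(m) [ 0.0007 -0.0001 -0.    ] twist 0.08 dist 0.7
[566.03611617  44.26428208 172.86337238] [-2.87448681 -0.65712654  7.57691058]
```

View pics/d6.png

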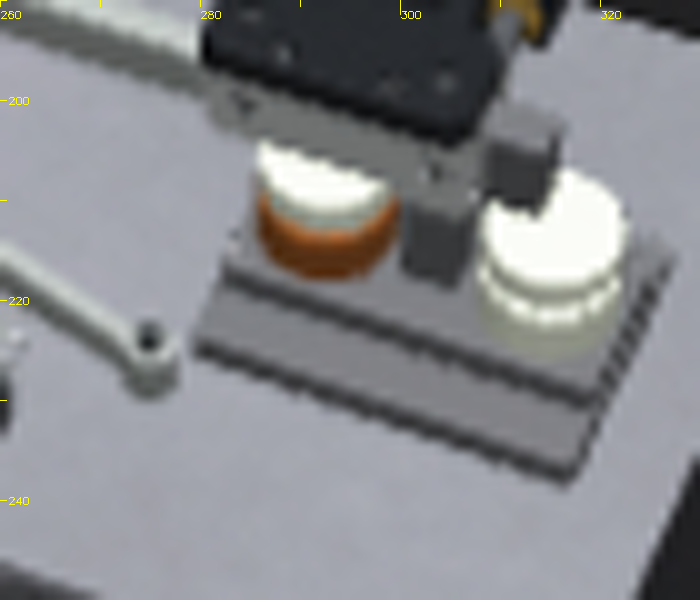

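```bash
python3 - <<'E'
from h import *
d=load('pics/scene5.npz')
X=np.array([-.0497,-.9988]);Y=np.array([.9988,-.0497])
for n,a,b,z in [('plate edge top',(281,223.7),(315,236.3),97),('foot',(281,225.3),(315,238),85),('lip+ in',(220,197.9),(241,205.3),104.5),('rail+ out',(213,202.8),(246,214.4),104.5),('lip- in',(228,181.6),(254,190.2),104.5),('rear',(318,236),(325,219),97)]:
    P,p,q,r=seg(d,a,b,z,w=2);print(n,p.round(1),q.round(1),round(float(r),2),'u',(P@X).round(1),'v',(P@Y).round(1),'ang',np.degrees(np.arctan2(*(P[1]-P[0])[::-1])).round(2))
E
```

```text
plate edge top [280.5 225.1] [314.5 237.7] 0.1 u [ -24.6 -123.1] v [607.5 609.2] ang 86.12
foot [280.8 225.8] [315. 238.] 0.11 u [ -23.  -122.4] v [601.4 601.7] ang 86.99
lip+ in [220.  197.9] [241.  205.2] 0.1 u [164.8  99.7] v [593.5 593.4] ang 87.27
rail+ out [213.1 202.6] [246.  214.3] 0.08 u [174.6  73.4] v [615.9 616. ] ang 87.06
lip- in [228.  181.5] [254.  190.2] 0.19 u [171.6  89.8] v [531.2 530.8] ang 87.46
rear [317.7 235.8] [325.8 219.4] 0.13 u [-128.7 -129.7] v [600.4 541.3] ang 176.18
```

```bash
python3 -m creep '{"hand":[0.004,0.004,0.004,0.004,0.004,0.004,0.004,0.004],"xyz":[[0,-0.0008,0],[0.004,-0.0008,0],[0.012,-0.0008,0],[0.021,-0.0008,0],[0.03,-0.0008,0],[0.039,-0.0008,0],[0.048,-0.0008,0],[0.055,-0.0008,0]],"twist":[0,0,0,0,0,0,0,0]}'; python3 g.py 556.5 -146.1 172.9 -2.85
```

```text
time: 9.3
ee_pos: [562.9, -6.0, 173.5]
eef_rot: [[-0.05, 0.0, 0.999], [-0.999, 0.01, -0.05], [-0.01, -1.0, -0.0]]
contact_force: [-4.6, 12.7, 10.4]
grip_width: 13.7
t 9.3 p [562.9  -6.  173.5] yaw -2.86 tilt [ 0.    0.01 -1.  ] F [-4.6 12.7 10.4] w 13.7 q [-8. 17. 93.  1. 70. -5.]
d(m) [ 0.1402 -0.0009  0.0006] twist -0.01 dist 140.2
```

```bash
python3 -m creep '{"hand":[0.004,0.004,0.004,0.004,0.004,0.004,0.004,0.004],"xyz":[[0,-0.0005,0],[0.003,-0.001,0],[0.008,-0.0013,0],[0.014,-0.0013,0],[0.02,-0.0013,0],[0.026,-0.0013,0],[0.032,-0.0013,0],[0.036,-0.0013,0]],"twist":[0,0,0,0,0,0,0,0]}'; python3 g.py 556.5 -146.1 172.9 -2.85
python3 - <<'E'
from h import *
from station import ctrl,eyes
d=eyes.get_image('scene');np.savez('pics/scene6.npz',**d)
crop(d,200,150,340,260,5,'pics/d7.png')
E
```

```text
time: 10.1
ee_pos: [560.1, -44.1, 173.3]
eef_rot: [[-0.049, -0.003, 0.999], [-0.999, 0.005, -0.049], [-0.005, -1.0, -0.003]]
contact_force: [-4.8, 7.5, 4.4]
grip_width: 13.6
t 10.1 p [560.1 -44.1 173.3] yaw -2.8 tilt [-0.003  0.005 -1.   ] F [-4.8  7.5  4.4] w 13.6 q [-12.  17.  93.   0.  70.  -9.]
d(m) [ 0.102  -0.0002  0.0014] twist 0.05 dist 102.0
```

View pics/d7.png

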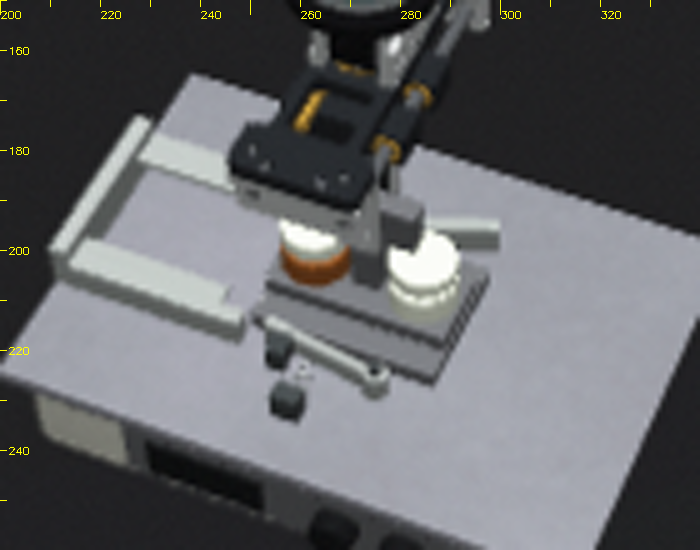

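The rack's front has passed the catch tip near (253,213), and the finger has swung out. The rack is heading between the rails, so I'm carrying on.

```bash
python3 -m creep '{"hand":[0.004,0.004,0.004,0.004,0.004,0.004,0.004,0.004],"xyz":[[0.003,-0.0003,0.0005],[0.009,-0.0003,0.0007],[0.016,-0.0003,0.0007],[0.023,-0.0003,0.0007],[0.03,-0.0003,0.0007],[0.037,-0.0003,0.0007],[0.044,-0.0003,0.0007],[0.05,-0.0003,0.0007]],"twist":[0,0,0,0,0,0,0,0]}'; python3 g.py 556.5 -146.1 172.9 -2.85
```

```text
time: 10.95
ee_pos: [558.1, -94.2, 173.3]
eef_rot: [[-0.048, -0.004, 0.999], [-0.999, 0.005, -0.048], [-0.005, -1.0, -0.004]]
contact_force: [-3.5, 6.3, 3.6]
grip_width: 13.7
t 10.95 p [558.1 -94.2 173.3] yaw -2.76 tilt [-0.004  0.005 -1.   ] F [-3.5  6.3  3.6] w 13.7 q [-17.  17.  92.   0.  71. -14.]
d(m) [0.052  0.0001 0.0009] twist 0.09 dist 52.0
```

```bash
python3 -m creep '{"hand":[0.004,0.004,0.004,0.004,0.004,0.004,0.004,0.004],"xyz":[[0.003,0,0],[0.009,0,0],[0.016,0,0],[0.023,0,0],[0.03,0,0],[0.036,0,0],[0.041,0,0],[0.045,0,0]],"twist":[0,0,0,0,0,0,0,0]}'; python3 g.py 556.5 -146.1 172.9 -2.85
```

```text
time: 11.75
ee_pos: [555.9, -139.0, 173.3]
eef_rot: [[-0.048, -0.004, 0.999], [-0.999, 0.005, -0.048], [-0.005, -1.0, -0.004]]
contact_force: [-2.7, 6.6, 3.8]
grip_width: 13.7
t 11.75 p [ 555.9 -139.   173.3] yaw -2.72 tilt [-0.004  0.005 -1.   ] F [-2.7  6.6  3.8] w 13.7 q [-21.  18.  92.   0.  71. -18.]
d(m) [0.007  0.0003 0.001 ] twist 0.13 dist 7.1
```

Now the last stretch, slowly, until it meets the stop.

```bash
python3 -m creep '{"hand":[0.004,0.004,0.004,0.004,0.004,0.004,0.004,0.004],"xyz":[[0.001,0,0],[0.0025,0,0],[0.004,0,0],[0.0055,0,0],[0.007,0,0],[0.0085,0,0],[0.0095,0,0],[0.0095,0,0]],"twist":[0,0,0,0,0,0,0,0]}'; python3 g.py 556.5 -146.1 172.9 -2.85
python3 - <<'E'
from h import *
from station import ctrl,eyes
d=eyes.get_image('scene');np.savez('pics/scene7.npz',**d)
crop(d,190,150,310,250,6,'pics/d8.png')
E
```

```text
time: 12.55
ee_pos: [557.5, -148.3, 173.4]
eef_rot: [[-0.049, 0.001, 0.999], [-0.999, 0.006, -0.049], [-0.006, -1.0, 0.0]]
contact_force: [1.1, 8.1, 0.3]
grip_width: 13.6
t 12.55 p [ 557.5 -148.3  173.4] yaw -2.83 tilt [ 0.001  0.006 -1.   ] F [1.1 8.1 0.3] w 13.6 q [-22.  18.  91.   0.  71. -19.]
d(m) [-0.0021  0.0005 -0.0011] twist 0.02 dist 2.5
```

View pics/d8.png

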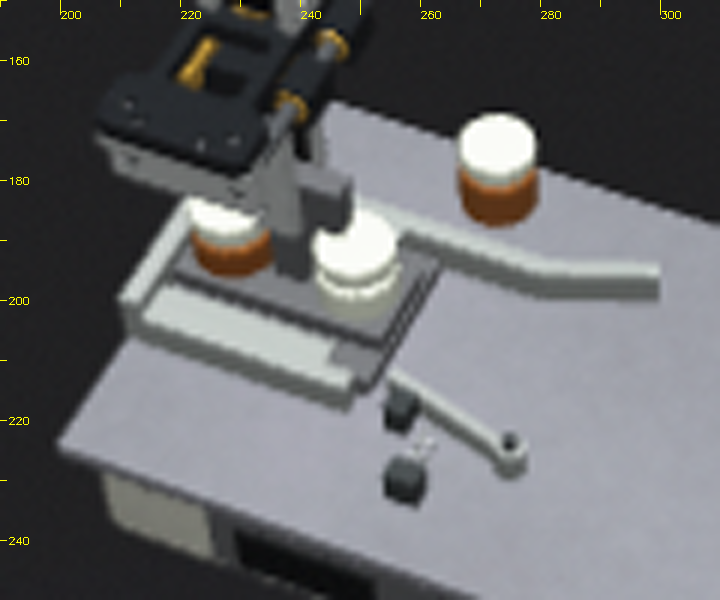

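```bash
python3 -m creep '{"hand":[0.004,0.004,0.004,0.004,0.004,0.004,0.004,0.004],"xyz":[[0.0005,0,0],[0.001,0,0],[0.0015,0,0],[0.002,0,0],[0.002,0,0],[0.002,0,0],[0.001,0,0],[0,0,0]],"twist":[0,0,0,0,0,0,0,0]}'; python3 g.py 556.5 -146.1 172.9 -2.85
python3 - <<'E'
from h import *
from station import ctrl,eyes
d=eyes.get_image('scene');np.savez('pics/scene8.npz',**d)
a=load('pics/scene5.npz')
im=np.hstack([cv2.resize(x['img'][200:245,240:285,::-1],None,fx=8,fy=8,interpolation=cv2.INTER_CUBIC) for x in(a,d)]);cv2.imwrite('pics/d9.png',im)
for n,x in(('rest',a),('now',d),('mid',load('pics/scene6.npz'))):
    for A,B in[((258,213),(271,221.5))]:
        P,p,q,r=seg(x,A,B,100,w=3);print(n,p,q,r,np.degrees(np.arctan2(*(P[1]-P[0])[::-1])))
E
```

```text
time: 13.4
ee_pos: [557.5, -148.2, 173.4]
eef_rot: [[-0.049, 0.001, 0.999], [-0.999, 0.006, -0.049], [-0.006, -1.0, 0.0]]
contact_force: [0.5, 6.4, -0.8]
grip_width: 13.9
t 13.4 p [ 557.5 -148.2  173.4] yaw -2.8 tilt [ 0.001  0.006 -1.   ] F [ 0.5  6.4 -0.8] w 13.9 q [-22.  18.  91.   0.  71. -19.]
d(m) [-0.0021  0.0005 -0.0011] twist 0.05 dist 2.4
rest [257.2501402 214.0905764] [270.04539858 222.88834881] 0.07367951 70.53844555179315
now [257.26877492 214.0598625 ] [270.04954141 222.87762681] 0.0682352 70.44300282137822
mid [256.95007435 215.5685751 ] [271.06598747 221.33856645] 0.23591524 83.83327183497654
```

View pics/d9.png

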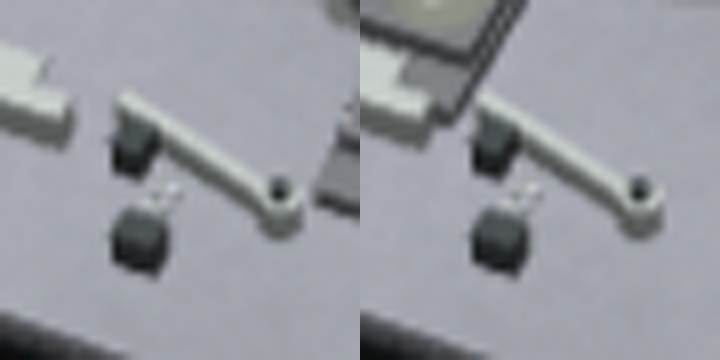

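The side-by-side shows the finger at the same angle as at rest (70.4° against 70.5°), behind the rack's rear end near (257,213). I'm letting go and rising.

```bash
python3 -m creep '{"hand":[0.03,0.05,0.05,0.05,0.05,0.05,0.05,0.05],"xyz":[[0,0,0],[0,0,0],[0,0,0],[0,0,0],[0,-0.005,0],[0,-0.02,0],[0,-0.045,0],[0,-0.08,0]],"twist":[0,0,0,0,0,0,0,0]}'; python3 g.py
python3 -m creep '{"hand":[0.05,0.05,0.05,0.05,0.05,0.05,0.05,0.05],"xyz":[[-0.02,-0.02,-0.02],[-0.03,-0.03,-0.06],[-0.03,-0.03,-0.1],[-0.03,-0.03,-0.14],[-0.03,-0.03,-0.18],[-0.03,-0.03,-0.22],[-0.03,-0.03,-0.25],[-0.03,-0.03,-0.25]],"twist":[0,0,0,0,0,0,0,0]}'; python3 g.py
python3 - <<'E'
from h import *
from station import ctrl,eyes
for n in('scene','top'):
    d=eyes.get_image(n);np.savez(f'pics/{n}9.npz',**d)
    cv2.imwrite(f'pics/e_{n}.png',d['img'][:,:,::-1])
    if n=='scene':
        crop(d,190,150,310,250,6,'pics/e1.png')
        P,p,q,r=seg(d,(258,213),(271,221.5),100,w=3);print(p,q,np.degrees(np.arctan2(*(P[1]-P[0])[::-1])))
    else: crop(d,265,185,350,250,9,'pics/e2.png')
E
```

```text
time: 14.25
ee_pos: [556.3, -150.9, 253.0]
eef_rot: [[-0.048, -0.003, 0.999], [-0.999, 0.001, -0.048], [-0.001, -1.0, -0.003]]
contact_force: [1.5, -0.2, 0.1]
grip_width: 50.2
t 14.25 p [ 556.3 -150.9  253. ] yaw -2.78 tilt [-0.003  0.001 -1.   ] F [ 1.5 -0.2  0.1] w 50.2 q [-22.  15.  84.  -0.  81. -19.]
time: 15.05
ee_pos: [305.7, -108.3, 283.9]
eef_rot: [[-0.05, 0.0, 0.999], [-0.999, -0.001, -0.05], [0.001, -1.0, 0.0]]
contact_force: [1.0, -0.2, 0.7]
grip_width: 50.0
t 15.05 p [ 305.7 -108.3  283.9] yaw -2.88 tilt [ 0.    -0.001 -1.   ] F [ 1.  -0.2  0.7] w 50.0 q [-32.  -9. 105.  -0.  83. -29.]
[257.24324293 214.10572445] [270.05811951 222.87621534] 70.66674736735185
```

View pics/e1.png

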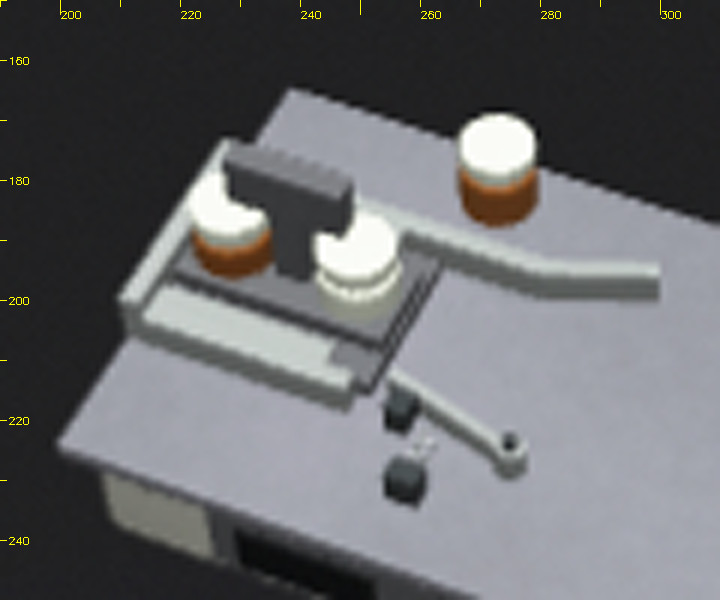

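View pics/e_top.png

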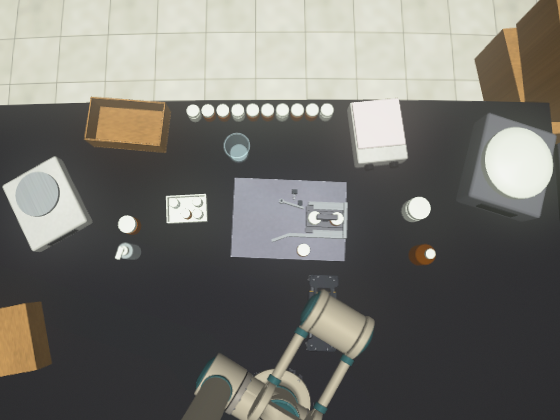

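View pics/e_scene.png

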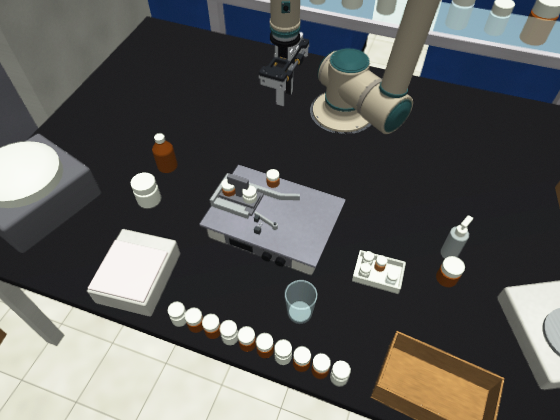

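The rack sits upright under both lips. Its rear corner at (251,215) is just past the catch tip at (255,213), and nothing else looks moved. I'll check the numbers once more before handing in.

```bash
python3 - <<'E'
from h import *
X=np.array([-.0497,-.9988])
t=load('pics/top9.npz');s=load('pics/scene9.npz')
P,*_=seg(t,(305,209),(305,230),97,w=3);print('rear u top',P@X,'home mid',P@X+55-119.3)
P,*_=seg(s,(252,213),(262,196),97,w=2);print('rear u scene',P@X,'mid rel home',P@X+55-117)
for n in('scene','top'):
    a=load(f'pics/{n}0.npz')['img'].astype(int);b=load(f'pics/{n}9.npz')['img'].astype(int)
    m=(np.abs(a-b).max(2)>40).astype(np.uint8)
    N,_,st,c=cv2.connectedComponentsWithStats(m)
    print(n,[(x[:5].tolist()) for x in st[1:] if x[4]>6])
E
```

```text
rear u top [67.4825642  66.52885523] home mid [3.1825642  2.22885523]
rear u scene [60.82367281 60.80652917] mid rel home [-1.17632719 -1.19347083]
scene [[139, 0, 34, 31, 664], [270, 0, 31, 14, 255], [306, 0, 37, 18, 497], [398, 0, 43, 35, 1041], [269, 14, 32, 18, 426], [310, 14, 4, 7, 18], [127, 21, 13, 15, 106], [312, 23, 42, 62, 1491], [270, 31, 39, 30, 523], [137, 34, 24, 3, 31], [183, 35, 6, 11, 44], [128, 37, 8, 10, 42], [142, 38, 34, 31, 158], [326, 38, 98, 104, 3873], [179, 44, 8, 25, 101], [288, 59, 12, 12, 55], [274, 62, 3, 4, 8], [259, 75, 30, 31, 358], [291, 78, 2, 16, 29], [346, 78, 10, 10, 45], [221, 174, 43, 42, 877], [393, 210, 22, 4, 88], [377, 214, 43, 27, 843]]
top [[306, 211, 15, 16, 32], [308, 211, 36, 17, 291], [160, 242, 41, 36, 878], [309, 287, 5, 5, 12], [194, 290, 366, 130, 20305], [500, 310, 5, 3, 9], [463, 317, 34, 19, 85], [481, 320, 7, 2, 9], [533, 324, 7, 3, 7], [448, 336, 4, 6, 16], [463, 352, 10, 4, 18], [297, 405, 13, 15, 116]]
```

```bash
python3 -c "
from station import ctrl
print(ctrl.sense()['time']);print(ctrl.sign_off())"
```

```text
15.15
the job is handed in; nothing more can be done
None
```

The rack is in the dock with the catch snapped in behind it, and I handed the job in at 15.15 s of the 48 s allowed. I gripped the rack by its bar, set it flat in front of the mouth and slid it in past the catch and under the lips. Then I let go and moved the arm clear.

- **Catch:** the finger was out mid-slide. At the end its measured direction was 70.7°, against 70.5° at rest, so it is back in behind the rack.
- **Bystanders:** comparing first and last pictures, only the arm and the rack changed.
- **Forces:** the largest contact reading, taken at the end of each move, was about 17 N. I did not log between those readings.
- **Seating depth (views disagree):** the top view puts the rack's middle 2 to 3 mm beyond home, at the stop. The scene view puts it about 1 mm short. Both are past the catch's snap point, 2.5 mm short of home, and agree with the catch being closed.
- **Stop contact not confirmed:** I commanded another 2 mm at the end and backed off again in the same move. Readings before and after showed no rise in force, so I have no direct sign from the force that the rack touched the stop.

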